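# Lay the dried work pads rubber side down

### The job

The two grafting pads have dried standing on edge: tip each one over with a light push of the fingertips so that it lies flat on the table where it stood, with its black rubber face down and its wooden face up. Do not pinch or lift the pads or shove them along the table, and leave the vial, dishes, shells and eraser round them undisturbed.

Things in the scene. Friction and masses are not known exactly. Their poses are not given: they have to be found in the camera images.
- pad_a: work pad 96 long, 60 high, 16 thick (mm), about 120 g, standing free on a long edge. One broad face black ribbed rubber, the other brown wood with 4 brass screws. Origin: centre of the edge it stands on; x out of the rubber face (faces 8 mm from origin), y along its length, z to the top edge. Rubber away from the robot. Pushed on the wood near the top it falls once past 15 degrees
- pad_b: the second work pad, same size, build and axes as pad_a (origin on the edge it stands on, x out of the black rubber face, y along its 96 mm, z to its top edge 60 mm up), but standing with the rubber towards the robot and the wood away. Either pad may be the left one; both are turned up to 30 degrees. Lying rubber down, x points straight down
- iodine_vial: bystander, loose: small glass vial with a black cap, 28 mm across and 59 mm tall, standing between the two pads. Origin: centre of its underside, z up
- glass_dish: bystander, loose: clear round glass dish, 90 mm across, 62 mm tall, left of the pads. Origin: centre of its underside, z up
- petri_a: bystander, loose: shallow clear dish of white beads, 60 mm across, 14 mm high, behind the pads. Origin: centre of its underside, z up
- oyster_shell_1: bystander, loose: pale oyster shell, 93x107x16 mm, lying behind the pads. Origin: centre of its underside, z up
- oyster_shell_2: bystander, loose: brown oyster shell, 98x120x17 mm, lying to the right of the pads. Origin: centre of its underside, z up
- eraser: bystander, loose: white eraser in a blue sleeve, 18x46x12 mm, lying behind the right pad. Origin: centre of its underside, z up

How it is judged:
At the end, for the whole second after the job is handed in: Both pads lie flat with the rubber face down (rubber normal within about 4.5 degrees of straight down), at rest, and the edge each one stood on is within 30 mm of where it was (the tip itself moves it about 10 mm) (angle between each of pad_a, pad_b's own x axis and vertical above 3.06 rad and height (world z) of each of pad_a, pad_b below 0.015 m and distance of each of pad_a, pad_b from where it was at the start of the episode below 0.03 m and linear speed of each of pad_a, pad_b below 0.01 m/s and angular speed of each of pad_a, pad_b below 0.1 rad/s); the robot touches nothing.
It fails at once if a pad is lifted off the table (height (world z) of any of pad_a, pad_b above 0.03 m).
It fails at once if a pad is shoved more than 45 mm along the table (distance of any of pad_a, pad_b from where it was at the start of the episode above 0.045 m).
It fails at once if a pad is pinched or pressed with more than 18 N (contact force between the fingers and pad_a above 18 N or contact force between the fingers and pad_b above 18 N).
It fails at once if a bystander is moved more than 15 mm (distance of any of iodine_vial, glass_dish, petri_a, oyster_shell_1, oyster_shell_2, eraser from where it was at the start of the episode above 0.015 m).
It fails at once if the vial or the glass dish is tipped (angle between any of iodine_vial, glass_dish's own z axis and vertical above 0.35 rad).
It also fails if it takes over 48 s, if anything falls off the work surface, if the arm or the gripper's body presses on something with over 40 N, if the wrist force passes 120 N, or if a joint passes its speed limit or range.

### The arm

A 6-joint arm with a two-finger parallel gripper is mounted at the origin on a cart in front of the work surface, level with it; the furniture and walls round the work are solid. World frame = base frame: x ahead of the robot, y to its left, z up, the work surface at z = 0. Lengths are in m, angles in rad, forces in N, time in s.
With the tool pointing down it reaches from about 0.35 to 0.8 m from the base axis. Payload 7.3 kg.
Tool frame: the origin (TCP) lies between the finger pads; the fingertips stand 14 mm ahead of it and the grasp point (between the pads) lies 5 mm behind it (robot.tip_extent is the distance from the TCP to the fingertips, in m); x points along the fingers, y is the direction in which the jaws open and shut, and the axes are right-handed (so a half turn about x gives the same grasp; the last joint's range is limited). The gripper opens to 85 mm and grips with 20 to 120 N. Pads are 22 mm wide; open, the fingers measure 114 mm over their backs; the gripper's body (76 mm by 85 mm) begins 54 mm behind the grasp point. The pads swing forward as they close: fully open they stand 13 mm farther back than shut.
Start: joints at [0.958, 0.342, 1.524, -0, 1.275, -0.146], TCP at [0.236, 0.469, 0.245] pointing down, gripper open.
Joint ranges: [-2.53, 2.53], [-0.77, 2.02], [0.04, 2.7], [-1, 4.14], [0.28, 2.66], [-3.11, 3.11]. Speed limits (rad/s): [2.57, 2.57, 3.14, 3.14, 3.14, 3.14].

### API

Orientations are given as a 3x3 rotation matrix whose columns are the frame's x, y, z axes.
In Python, from rig import robot gives the robot as it stands.
- The arm moves only by the tool carry_out, never from a script. Its argument "targets" is a list of rows, each a list of 5 numbers: the shift along the tool's x, y, z in cm, then the turn about the tool's x in degrees, then the opening, from -1 (shut) to 1 (fully open). A call has 1 to 5 rows; each row is the pose to reach, as a shift and turn from the pose commanded when the call began, along the tool's axes at that moment; what a row does not reach only later rows make up. A row lasts 1/10 s, in which the tool goes at most 50 mm and 8.59 degrees, less where a joint would pass 70% of its speed; a pose out of reach is approached as far as the arm can. A call with a gripper value outside its range is refused whole. The fingers move at their own pace and stop on an object; the grip force is fixed at half the most. Time passes only in rows, so rows that repeat a pose let the fingers close. It gives the time, the measured TCP pose, the force and the opening at its end, in the units of the state.
- robot.get_state(): the state, without advancing time (a new reading comes with each control period).
- robot.read_camera(name): name is "side" or "top"; returns a dict with "color" (480x640x3 uint8, blue, green, red), "mtx" (3x3 intrinsics, pixels), "R" (3x3) and "t" (3): a world point X has camera coordinates R X + t. Camera axes: x right, y down, z forward; pixel columns grow to the right and rows downward; lengths in m; the calibration is good to about 2 mm. A picture is of the moment at which its call begins. There is no depth.
- robot.sign_off(): hands the job in, once; it reports no verdict.
The state is a dict: "t": time; "joints": joint angles; "qd": joint speeds; "tau": joint torques, N m; "eef_pos": TCP position; "tool_rot": TCP orientation; "ft_force": force on the tool from outside, world axes, zero at the start; "torque": the same for the moment, N m; "gripper_width": finger opening in m.
Only numpy, scipy, OpenCV 4.12 (cv2) and the standard library are available. Lean on these libraries where they do the work, as an engineer would, in place of code of your own. Each camera call takes 0.05 s, during which the arm holds its last target. There are 200 camera calls.

## Working session

There is one attempt and no reset: what is moved stays moved. The work goes in short steps, Python scripts to look and compute and a tool call to move; the robot and the scene stay as the last step left them, time stands still between calls to the robot, and variables do not carry over. Pictures are saved under pics/ and viewed, about 8 in all and at most 12, crops included, and the job is handed in when it is done.

Besides the shell and the picture viewer there is one more tool, called after "Call:" by a JSON object that holds its "name" and its "arguments", one argument or row to a line. carry_out: Moves the arm, as the interface text tells. Its arguments: {"type":"object","properties":{"targets":{"type":"array","items":{"type":"array","items":{"type":"number"}}}},"required":["targets"]}

```bash
mkdir -p pics; ls
python3 - <<'E'
from rig import robot
import cv2,numpy as np
np.set_printoptions(precision=4,suppress=True)
s=robot.get_state();print(s['t'],s['eef_pos'],s['tool_rot'],s['gripper_width'],robot.tip_extent)
for n in('top','side'):
    c=robot.read_camera(n);cv2.imwrite(f'pics/{n}0.png',c['color']);print(n,c['mtx'],c['R'],c['t'])
    np.savez(n+'_cal.npz',K=c['mtx'],R=c['R'],t=c['t'])
E
```

```text
pics
0.0 [0.236  0.4685 0.2446] [[-0.0009  0.45    0.893 ]
 [-0.0013  0.893  -0.45  ]
 [-1.     -0.0016 -0.0002]] 0.08557425063045727 0.014
top [[490.5524   0.     321.923 ]
 [  0.     490.5524 237.4616]
 [  0.       0.       1.    ]] [[-0.0046 -1.     -0.0077]
 [-0.9908  0.0056 -0.1355]
 [ 0.1355  0.007  -0.9908]] [-0.0525  0.5714  1.0411]
side [[434.9921   0.     317.3954]
 [  0.     434.9921 243.2979]
 [  0.       0.       1.    ]] [[ 0.8358 -0.5488 -0.0135]
 [-0.2303 -0.3283 -0.9161]
 [ 0.4983  0.7688 -0.4008]] [-0.5279  0.151   0.7373]
```

View pics/top0.png

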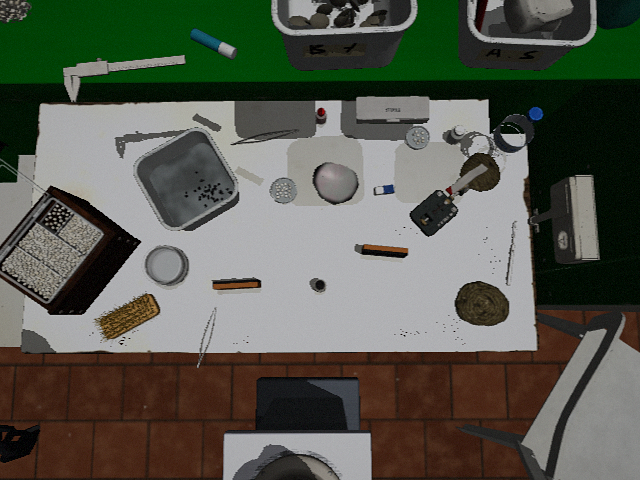

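View pics/side0.png

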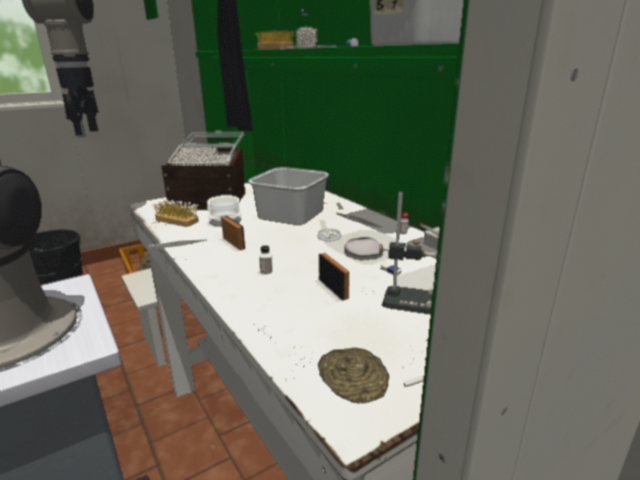

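Run:
```python
import cv2,numpy as np
t=cv2.imread('pics/top0.png');s=cv2.imread('pics/side0.png')
R=lambda a:cv2.resize(a,(400,300),interpolation=cv2.INTER_NEAREST)
o=np.vstack([np.hstack([R(t[254:314,196:276]),R(t[220:280,345:425])]),np.hstack([R(s[200:260,200:280]),R(s[245:305,295:375])])])
cv2.imwrite('pics/crop0.png',o)
```

```text
(no output)
```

View pics/crop0.png

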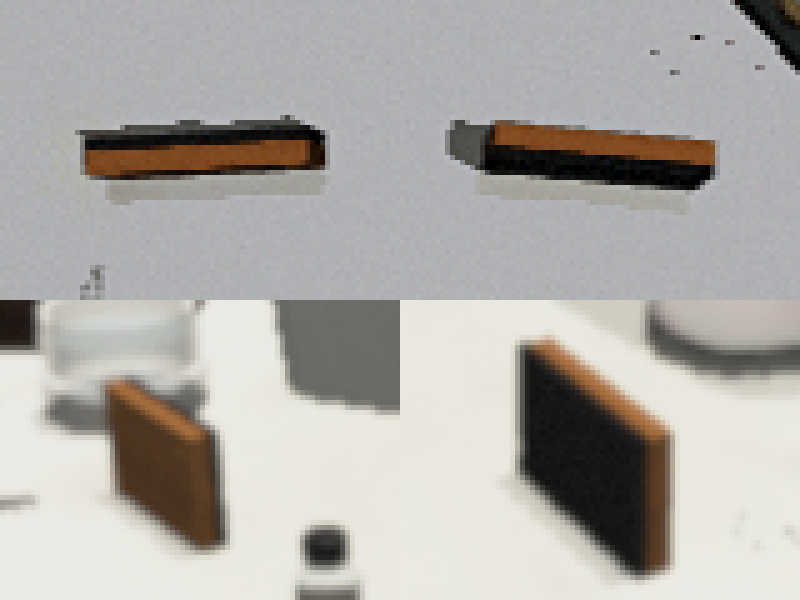

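```bash
cat > h.py <<'E'
import numpy as np,cv2
from scipy.optimize import least_squares
C={n:np.load(n+'_cal.npz') for n in('top','side')}
def proj(n,X):
    c=C[n];p=(np.atleast_2d(X)@c['R'].T+c['t'])@c['K'].T;return p[:,:2]/p[:,2:]
def back(n,uv,z):
    c=C[n];d=c['R'].T@np.linalg.inv(c['K'])@np.array([*uv,1.]);o=-c['R'].T@c['t'];return o+d*(z-o[2])/d[2]
E
python3 - <<'E'
from h import *
np.set_printoptions(precision=3,suppress=True)
# local coords in viewer frame: f(x away) -8/8, l (y left) +-48, z
F,B,L,Rr,T,O=-.008,.008,.048,-.048,.06,0
tl=lambda x,y:(196+x/5,254+y/5); tr=lambda x,y:(345+(x-400)/5,220+y/5)
sl=lambda x,y:(200+x/5,200+(y-300)/5); sr=lambda x,y:(295+(x-400)/5,245+(y-300)/5)
P={'a':[('top',(F,L,T),tl(85,176)),('top',(F,Rr,T),tl(310,165)),('top',(B,L,T),tl(85,133)),('top',(B,Rr,T),tl(310,122)),
 ('side',(F,L,T),sl(110,390)),('side',(F,Rr,T),sl(197,438)),('side',(F,L,O),sl(118,492)),('side',(F,Rr,O),sl(200,546)),('side',(B,Rr,O),sl(226,540))],
'b':[('top',(B,L,T),tr(492,122)),('top',(B,Rr,T),tr(715,142)),('top',(F,L,T),tr(485,168)),('top',(F,Rr,T),tr(715,188)),
 ('side',(F,L,T),sr(520,345)),('side',(F,Rr,T),sr(640,440)),('side',(F,L,O),sr(522,470)),('side',(F,Rr,O),sr(642,575)),('side',(B,Rr,T),sr(670,430)),('side',(B,Rr,O),sr(670,568))]}
for k,v in P.items():
    def res(q):
        c,s=np.cos(q[2]),np.sin(q[2]);r=[]
        for n,l,uv in v:
            r.append(proj(n,[q[0]+c*l[0]-s*l[1],q[1]+s*l[0]+c*l[1],l[2]])[0]-uv)
        return np.ravel(r)
    s=least_squares(res,[.5,0.1,0],loss='soft_l1');print(k,s.x,np.degrees(s.x[2]));print(s.fun.reshape(-1,2) if 0 else res(s.x).reshape(-1,2).T)
print('vial',back('top',(318,285),.059),back('side',(266,270),0))
print('dish',back('top',(167,265),.05),'eraser',back('top',(385,189),.012))
print('petri',back('top',(284,189),.014),'shell1',back('top',(335,182),.016),'shell2',back('top',(482,303),.017))
print('device',back('top',(434,213),.03),back('top',(412,220),.03),back('top',(465,185),.15))
E
```

```text
a [0.471 0.129 0.042] 2.3828139763140634
[[ 0.23   0.224  0.109  0.011 -1.611 -1.741 -0.776 -0.139  0.732]
 [-1.17  -1.07  -0.09   0.013 -2.145 -0.494 -0.263  1.476  0.984]]
b [ 0.541 -0.193 -0.095] -5.454712358268726
[[ 0.577  0.56   1.388  0.061 -1.642 -1.034 -1.648 -1.727  0.461 -0.048]
 [-0.44  -0.467 -2.275 -2.28  -0.89  -0.541  0.584  0.894 -0.514  0.145]]
vial [ 0.466 -0.047  0.059] [ 0.47  -0.045  0.   ]
dish [0.511 0.28  0.05 ] eraser [ 0.686 -0.2    0.012]
petri [0.687 0.031 0.014] shell1 [ 0.702 -0.086  0.016] shell2 [ 0.427 -0.407  0.017]
device [ 0.626 -0.306  0.03 ] [ 0.61  -0.256  0.03 ] [ 0.66  -0.342  0.15 ]
```

Call:
{"name": "carry_out", "arguments": {
  "targets": [
    [0, -2.8, 3.7, -7, -1],
    [0, -5.6, 7.4, -14, -1],
    [0, -8.4, 11.1, -21, -1],
    [0, -11.2, 14.8, -29, -1],
    [0, -14, 18.5, -29, -1]
  ]
}}

```text
t: 0.6
eef_pos: [0.3383, 0.26, 0.2452]
tool_rot: [[-0.0, -0.044, 0.999], [0.0, 0.999, 0.044], [-1.0, 0.0, -0.0]]
ft_force: [0.2, 0.5, 1.6]
gripper_width: 0.012
```

Call:
{"name": "carry_out", "arguments": {
  "targets": [
    [0, 0, 0, 0, -1],
    [0, 0, 0, 0, -1]
  ]
}}

```text
t: 0.8
eef_pos: [0.3385, 0.2604, 0.2452]
tool_rot: [[-0.0, -0.036, 0.999], [0.0, 0.999, 0.036], [-1.0, 0.0, -0.0]]
ft_force: [-0.2, 0.6, -0.2]
gripper_width: -0.0002
```

Run:
```python
from rig import robot
s=robot.get_state();print(s['t'],s['eef_pos'].round(4),s['tool_rot'].round(3),s['gripper_width'])
```

```text
0.8 [0.3385 0.2604 0.2452] [[-0.    -0.036  0.999]
 [ 0.     0.999  0.036]
 [-1.     0.    -0.   ]] -0.00019931236244152904
```

Call:
{"name": "carry_out", "arguments": {
  "targets": [
    [0, -4.5, 2, 0, -1],
    [0, -9, 4, 0, -1],
    [0, -13, 5.7, 0, -1],
    [4.5, -13, 5.7, 0, -1],
    [9, -13, 5.7, 0, -1]
  ]
}}

```text
t: 1.3
eef_pos: [0.4014, 0.1341, 0.155]
tool_rot: [[0.004, -0.038, 0.999], [0.001, 0.999, 0.038], [-1.0, 0.001, 0.004]]
ft_force: [0.4, -0.0, -1.9]
gripper_width: 0.0004
```

Call:
{"name": "carry_out", "arguments": {
  "targets": [
    [4, 0, 0, 0, -1],
    [7, 0, 0, 0, -1],
    [9.4, 0, 0, 0, -1],
    [9.4, 0, 0, 0, -1]
  ]
}}

```text
t: 1.7
eef_pos: [0.3979, 0.1348, 0.0588]
tool_rot: [[-0.006, -0.041, 0.999], [-0.001, 0.999, 0.041], [-1.0, -0.0, -0.006]]
ft_force: [0.2, 0.2, 0.6]
gripper_width: -0.0001
```

Run:
```python
from rig import robot
import cv2,numpy as np
from h import proj
s=robot.get_state();print(s['t'],s['eef_pos'].round(4),s['gripper_width'])
e=s['eef_pos'];tip=e-[0,0,.014]
t=robot.read_camera('top')['color'];d=robot.read_camera('side')['color']
for n,i in(('top',t),('side',d)):print(n,proj(n,tip))
R=lambda a:cv2.resize(a,(400,300),interpolation=cv2.INTER_NEAREST)
cv2.imwrite('pics/p1.png',np.hstack([R(t[230:350,190:350]),R(d[160:280,150:310])]))
```

```text
1.7 [0.3979 0.1348 0.0588] -5.133381237461617e-05
top [[233.57166639 317.62642285]]
side [[202.42900351 232.25954724]]
```

View pics/p1.png

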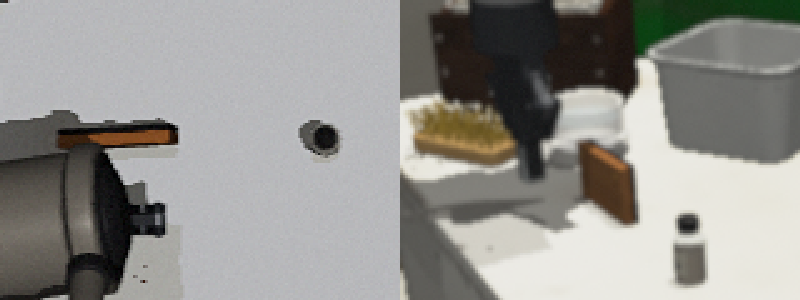

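Call:
{"name": "carry_out", "arguments": {
  "targets": [
    [0, 0, 2.5, 0, -1],
    [0, 0, 4.0, 0, -1],
    [0, 0, 4.4, 0, -1],
    [0, 0, 4.8, 0, -1],
    [0, 0, 5.1, 0, -1]
  ]
}}

```text
t: 2.3
eef_pos: [0.4509, 0.1359, 0.0619]
tool_rot: [[0.0, -0.04, 0.999], [0.0, 0.999, 0.04], [-1.0, 0.0, 0.0]]
ft_force: [-0.5, -0.7, -0.1]
gripper_width: -0.0002
```

Call:
{"name": "carry_out", "arguments": {
  "targets": [
    [0, 0, 0.3, 0, -1],
    [0, 0, 0.6, 0, -1],
    [0, 0, 0.9, 0, -1],
    [0, 0, 1.2, 0, -1],
    [0, 0, 1.5, 0, -1]
  ]
}}

```text
t: 2.8
eef_pos: [0.4663, 0.1362, 0.0613]
tool_rot: [[-0.0, -0.039, 0.999], [0.0, 0.999, 0.039], [-1.0, 0.0, -0.0]]
ft_force: [-0.1, 0.4, -0.3]
gripper_width: -0.0
```

Run:
```python
from rig import robot
import cv2,numpy as np
t=robot.read_camera('top')['color'];d=robot.read_camera('side')['color']
R=lambda a:cv2.resize(a,(400,300),interpolation=cv2.INTER_NEAREST)
cv2.imwrite('pics/p2.png',np.hstack([R(t[230:350,190:350]),R(d[160:280,150:310])]))
```

```text
(no output)
```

View pics/p2.png

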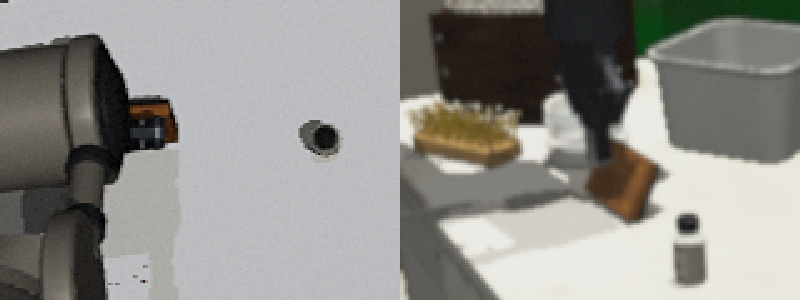

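The picture shows pad a tilted about 30° away and in the fingertips' contact (around crop 620,180); a little more push, then back off.

Call:
{"name": "carry_out", "arguments": {
  "targets": [
    [0, 0, 0.4, 0, -1],
    [0, 0, 0.8, 0, -1],
    [0, 0, 0.8, 0, -1],
    [0, 0, 0.8, 0, -1],
    [-1, 0, -1, 0, -1]
  ]
}}

```text
t: 3.4
eef_pos: [0.457, 0.1357, 0.0707]
tool_rot: [[0.0, -0.039, 0.999], [0.0, 0.999, 0.039], [-1.0, 0.0, 0.0]]
ft_force: [0.1, -0.4, -0.9]
gripper_width: 0.0001
```

Call:
{"name": "carry_out", "arguments": {
  "targets": [
    [-4.5, 0, -2, 0, -1],
    [-9, 0, -2, 0, -1],
    [-13, 0, -2, 0, -1],
    [-17, -2, -2, 0, -1],
    [-17, -5, -2, 0, -1]
  ]
}}

```text
t: 3.9
eef_pos: [0.4404, 0.0856, 0.2466]
tool_rot: [[0.011, -0.042, 0.999], [0.001, 0.999, 0.042], [-1.0, 0.0, 0.011]]
ft_force: [1.1, -0.0, 0.1]
gripper_width: -0.0004
```

Run:
```python
from rig import robot
import cv2,numpy as np
from h import back
t=robot.read_camera('top')['color'];d=robot.read_camera('side')['color']
s=robot.get_state();print(s['t'],s['eef_pos'].round(4),s['tool_rot'].round(3).tolist())
R=lambda a:cv2.resize(a,(400,300),interpolation=cv2.INTER_NEAREST)
cv2.imwrite('pics/p3.png',np.vstack([np.hstack([R(t[230:350,150:310]),R(d[160:280,150:310])]),np.hstack([R(t[140:260,340:500]),R(d[180:330,280:480])])]))
# retort stand: rod foot and top in side; base in top
print('rod foot',back('side',(398,293),.015))
for uv in((410,220),(425,192),(458,210),(432,236)):print(back('top',uv,.015).round(3))
```

```text
4.0 [0.4385 0.0831 0.2425] [[0.003, -0.037, 0.999], [-0.001, 0.999, 0.037], [-1.0, -0.001, 0.003]]
rod foot [ 0.61674434 -0.296671    0.015     ]
[ 0.613 -0.254  0.015]
[ 0.677 -0.29   0.015]
[ 0.635 -0.363  0.015]
[ 0.576 -0.303  0.015]
```

View pics/p3.png

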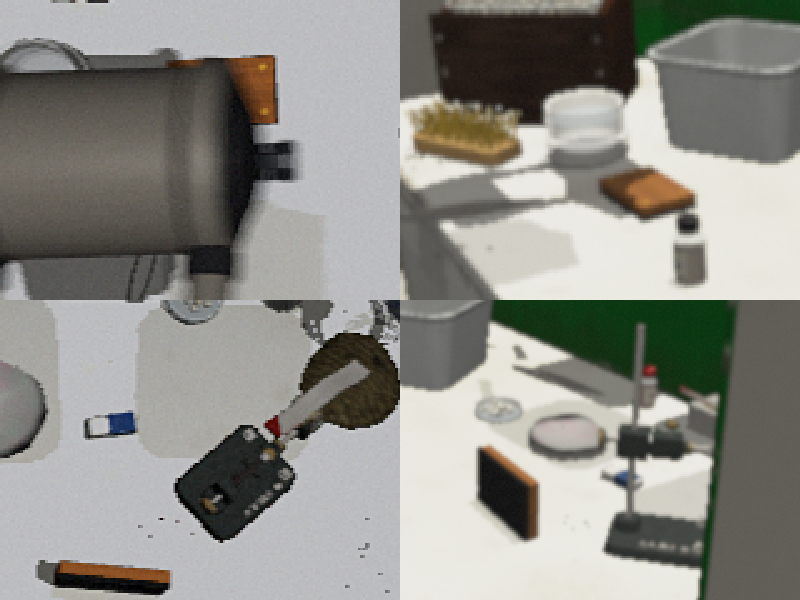

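Pad a (crop 645,190) now lies flat, wood up; the vial and dish stand. The retort stand rod at about (0.62, -0.30) must be avoided behind pad b, so I push pad b slightly left of centre.

Call:
{"name": "carry_out", "arguments": {
  "targets": [
    [0, -4.3, 2.4, 2, -1],
    [0, -8.6, 4.8, 4, -1],
    [0, -12.9, 7.2, 7.6, -1],
    [0, -17, 9.6, 7.6, -1],
    [0, -20, 12, 7.6, -1]
  ]
}}

```text
t: 4.5
eef_pos: [0.5663, -0.112, 0.2403]
tool_rot: [[-0.002, 0.095, 0.995], [0.001, 0.995, -0.095], [-1.0, 0.0, -0.002]]
ft_force: [-0.1, 0.7, -0.2]
gripper_width: -0.0001
```

Call:
{"name": "carry_out", "arguments": {
  "targets": [
    [0, -2, 2, 0, -1],
    [0, -5, 4, 0, -1],
    [0, -6.5, 4.5, 0, -1],
    [0, -6.5, 4.5, 0, -1]
  ]
}}

```text
t: 4.9
eef_pos: [0.6044, -0.1801, 0.2398]
tool_rot: [[-0.002, 0.095, 0.995], [0.001, 0.995, -0.095], [-1.0, 0.001, -0.002]]
ft_force: [-0.6, 0.4, -0.6]
gripper_width: -0.0002
```

Run:
```python
from rig import robot
import cv2,numpy as np
t=robot.read_camera('top')['color'];d=robot.read_camera('side')['color']
s=robot.get_state();print(s['t'],s['eef_pos'].round(4),s['tool_rot'].round(3).tolist())
R=lambda a:cv2.resize(a,(400,300),interpolation=cv2.INTER_NEAREST)
cv2.imwrite('pics/p4.png',np.hstack([R(t[140:290,320:520]),R(d[90:330,220:540])]))
```

```text
5.0 [ 0.604  -0.1778  0.2407] [[-0.001, 0.093, 0.996], [0.001, 0.996, -0.093], [-1.0, 0.001, -0.002]]
```

View pics/p4.png

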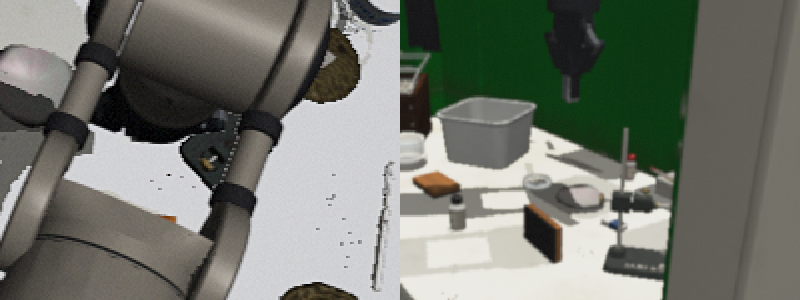

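Run:
```python
from h import *
for z in(.015,.2,.25,.3,.35):print(z,proj('side',[.617,-.297,z]),proj('top',[.617,-.297,z]))
print('start tool axis')
for z in(.23,.3,.35,.4,.45,.5):print(z,proj('side',[.236,.469,z]))
for z in(.35,.4,.45,.5,.55):print(z,back('top',(485,165),z).round(3),back('top',(435,205),z).round(3), proj('side',[.604,-.178,z]))
```

```text
0.015 [[398.22410142 293.03406536]] [[428.91054189 218.15532518]]
0.2 [[404.88978977 197.91606063]] [[449.36840122 201.02817625]]
0.25 [[406.9282421  168.82776425]] [[456.3689041  195.16741372]]
0.3 [[409.08405082 138.06481618]] [[464.20970273 188.60316261]]
0.35 [[411.36765086 105.47831226]] [[473.05175278 181.20067217]]
start tool axis
0.23 [[ 88.47239311 139.51232964]]
0.3 [[ 82.23311935 111.38520953]]
0.35 [[77.57713886 90.39569581]]
0.4 [[72.74430025 68.60889219]]
0.45 [[67.72433143 45.97849141]]
0.5 [[62.50614916 22.45452934]]
0.35 [ 0.643 -0.317  0.35 ] [ 0.579 -0.236  0.35 ] [[357.34001646 100.25603193]]
0.4 [ 0.629 -0.3    0.4  ] [ 0.569 -0.224  0.4  ] [[358.02423748  69.50386583]]
0.45 [ 0.614 -0.284  0.45 ] [ 0.559 -0.213  0.45 ] [[358.74649032  37.04236841]]
0.5 [ 0.6   -0.267  0.5  ] [ 0.549 -0.201  0.5  ] [[359.51003654   2.72494816]]
0.55 [ 0.586 -0.25   0.55 ] [ 0.538 -0.19   0.55 ] [[360.31852169 -33.6122419 ]]
```

Run:
```python
from rig import robot
import cv2,numpy as np
d=robot.read_camera('side')['color'];t=robot.read_camera('top')['color']
R=lambda a:cv2.resize(a,(400,600),interpolation=cv2.INTER_AREA)
cv2.imwrite('pics/p5.png',np.hstack([R(d[0:360,240:480]),R(t[60:360,300:500])]))
```

```text
(no output)
```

View pics/p5.png

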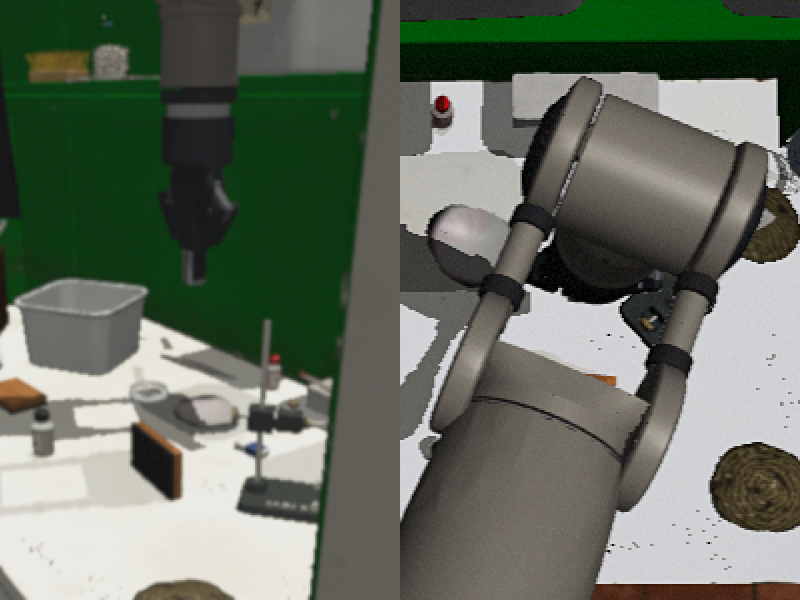

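The rod is about 0.21 m high and the wide wrist stays above it; the way down behind pad b is clear.

Call:
{"name": "carry_out", "arguments": {
  "targets": [
    [4.5, 0, 0, 0, -1],
    [9, 0, 0, 0, -1],
    [13.5, 0, 0, 0, -1],
    [17, 0, 0, 0, -1],
    [18, 0, 0, 0, -1]
  ]
}}

```text
t: 5.6
eef_pos: [0.6021, -0.1766, 0.0577]
tool_rot: [[-0.007, 0.092, 0.996], [0.003, 0.996, -0.092], [-1.0, 0.003, -0.007]]
ft_force: [-0.2, 0.7, 1.1]
gripper_width: 0.0001
```

Call:
{"name": "carry_out", "arguments": {
  "targets": [
    [0, 0, -1.5, 0, -1],
    [0, 0, -2.5, 0, -1],
    [0, 0, -3.2, 0, -1],
    [0, 0, -3.6, 0, -1],
    [0, 0, -4.0, 0, -1]
  ]
}}

```text
t: 6.1
eef_pos: [0.5653, -0.1752, 0.0624]
tool_rot: [[0.002, 0.093, 0.996], [-0.001, 0.996, -0.093], [-1.0, -0.001, 0.002]]
ft_force: [0.0, -0.4, 0.4]
gripper_width: 0.0001
```

Call:
{"name": "carry_out", "arguments": {
  "targets": [
    [0, 0, -0.3, 0, -1],
    [0, 0, -0.6, 0, -1],
    [0, 0, -0.9, 0, -1],
    [0, 0, -1.2, 0, -1],
    [0, 0, -1.5, 0, -1]
  ]
}}

```text
t: 6.6
eef_pos: [0.5496, -0.1738, 0.0612]
tool_rot: [[-0.0, 0.093, 0.996], [0.0, 0.996, -0.093], [-1.0, 0.0, -0.0]]
ft_force: [-0.2, -0.2, 1.0]
gripper_width: 0.0001
```

Call:
{"name": "carry_out", "arguments": {
  "targets": [
    [0, 0, -0.4, 0, -1],
    [0, 0, -0.8, 0, -1],
    [0, 0, -0.8, 0, -1],
    [0, 0, -0.8, 0, -1],
    [-1, 0, 1.2, 0, -1]
  ]
}}

```text
t: 7.1
eef_pos: [0.5596, -0.1743, 0.0701]
tool_rot: [[-0.005, 0.094, 0.996], [0.002, 0.996, -0.094], [-1.0, 0.002, -0.005]]
ft_force: [0.4, -0.3, 0.4]
gripper_width: 0.0001
```

Run:
```python
from rig import robot
import cv2,numpy as np
d=robot.read_camera('side')['color'];t=robot.read_camera('top')['color']
R=lambda a:cv2.resize(a,(400,300),interpolation=cv2.INTER_NEAREST)
cv2.imwrite('pics/p6.png',np.hstack([R(t[180:300,320:480]),R(d[150:330,240:480])]))
```

```text
(no output)
```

View pics/p6.png

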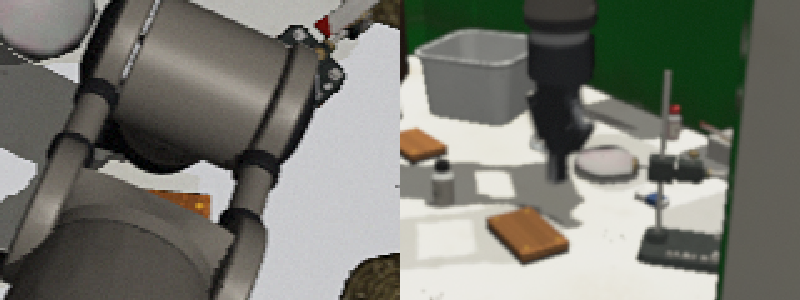

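Pad b (crop 528,235) lies flat with the wood up. I raise straight up, move clear to the left, and check everything.

Call:
{"name": "carry_out", "arguments": {
  "targets": [
    [-4.5, 0, 0, 0, -1],
    [-9, 0, 0, 0, -1],
    [-13.5, 0, 0, 0, -1],
    [-18, 0, 0, 0, -1],
    [-20, 0, 0, 0, -1]
  ]
}}

```text
t: 7.7
eef_pos: [0.5625, -0.1753, 0.2758]
tool_rot: [[0.006, 0.093, 0.996], [-0.003, 0.996, -0.093], [-1.0, -0.002, 0.006]]
ft_force: [0.3, -0.1, 0.5]
gripper_width: 0.0001
```

Call:
{"name": "carry_out", "arguments": {
  "targets": [
    [0, 4.5, -2.4, 0, -1],
    [0, 9, -4.8, 0, -1],
    [0, 13.5, -7.2, 0, -1],
    [0, 18, -9.6, 0, -1],
    [0, 22, -12, 0, -1]
  ]
}}

```text
t: 8.2
eef_pos: [0.4616, 0.0562, 0.2709]
tool_rot: [[-0.0, 0.093, 0.996], [0.0, 0.996, -0.093], [-1.0, 0.0, -0.0]]
ft_force: [0.4, 0.2, 0.6]
gripper_width: 0.0001
```

Call:
{"name": "carry_out", "arguments": {
  "targets": [
    [0, 4.5, -2.4, 0, -1],
    [0, 9, -4.8, 0, -1],
    [0, 13.5, -7.2, 0, -1],
    [0, 18, -9, 0, -1],
    [0, 22, -10, 0, -1]
  ]
}}

```text
t: 8.7
eef_pos: [0.382, 0.2848, 0.2712]
tool_rot: [[-0.0, 0.092, 0.996], [0.0, 0.996, -0.092], [-1.0, 0.0, -0.0]]
ft_force: [1.1, 0.6, 1.0]
gripper_width: 0.0002
```

Call:
{"name": "carry_out", "arguments": {
  "targets": [
    [0, 4.5, -2, 0, -1],
    [0, 9, -4, 0, -1],
    [0, 12, -6, 0, -1],
    [0, 12, -6, 0, -1],
    [0, 12, -6, 0, -1]
  ]
}}

```text
t: 9.2
eef_pos: [0.3347, 0.4082, 0.2707]
tool_rot: [[-0.0, 0.091, 0.996], [-0.001, 0.996, -0.091], [-1.0, -0.001, -0.0]]
ft_force: [1.2, -0.2, -0.1]
gripper_width: -0.0001
```

Run:
```python
from rig import robot
import cv2,numpy as np
from h import back,proj
d=robot.read_camera('side')['color'];t=robot.read_camera('top')['color']
s=robot.get_state();print(s['t'],s['eef_pos'].round(3),s['ft_force'].round(1))
cv2.imwrite('pics/top7.png',t);cv2.imwrite('pics/side7.png',d)
hsv=cv2.cvtColor(t,cv2.COLOR_BGR2HSV)
m=cv2.inRange(hsv,(5,150,60),(20,255,255))
n,_,st,c=cv2.connectedComponentsWithStats(m)
for i in range(1,n):
    if st[i,4]>300:print(st[i],back('top',c[i],.016).round(3))
cv2.imwrite('pics/p7.png',np.hstack([cv2.resize(t[160:340,140:500],(400,200)),cv2.resize(d[170:400,130:450],(400,200))]))
a=cv2.imread('pics/top0.png')
for nm,(u,v,r) in dict(vial=(318,285,14),dish=(167,265,28),petri=(284,189,16),shell1=(335,182,28),eraser=(385,189,14),shell2=(482,303,32)).items():
    p=a[v-r:v+r,u-r:u+r];q=t[v-r-15:v+r+15,u-r-15:u+r+15]
    print(nm,(np.array(cv2.minMaxLoc(cv2.matchTemplate(q,p,cv2.TM_CCOEFF_NORMED))[3])-15),cv2.minMaxLoc(cv2.matchTemplate(q,p,cv2.TM_CCOEFF_NORMED))[1])
```

```text
9.3 [0.336 0.407 0.271] [-0.3 -0.  -0.6]
[ 217  252   44   29 1129] [0.511 0.132 0.016]
[ 360  255   44   30 1104] [ 0.503 -0.187  0.016]
[100 294  59  45 970] [0.402 0.372 0.016]
[537 310  45  14 331] [ 0.401 -0.586  0.016]
[620 312  19  39 447] [ 0.366 -0.727  0.016]
[ 533  323   47   38 1144] [ 0.336 -0.559  0.016]
[ 99 353  51  10 454] [0.313 0.376 0.016]
[153 353  46   9 398] [0.313 0.265 0.016]
[206 353  53  10 464] [0.312 0.142 0.016]
[261 353  53   9 468] [0.312 0.023 0.016]
[315 352  52  10 444] [ 0.312 -0.096  0.016]
[371 352  49   9 303] [ 0.312 -0.213  0.016]
[479 352  52   9 456] [ 0.313 -0.45   0.016]
[ 54 354  43   9 354] [0.312 0.484 0.016]
[288 365  53  12 573] [ 0.282 -0.036  0.016]
[ 343  365   53   54 2021] [ 0.244 -0.168  0.016]
[ 398  365   53   53 2076] [ 0.24  -0.274  0.016]
[ 452  365   55   53 2764] [ 0.239 -0.391  0.016]
[ 507  365   52   53 2075] [ 0.246 -0.499  0.016]
[  14  367   55   52 1680] [0.232 0.551 0.016]
[  68  367   54   52 2463] [0.239 0.437 0.016]
[ 123  366   53   53 1827] [0.242 0.319 0.016]
[ 178  366   53   53 2625] [0.239 0.2   0.016]
[ 233  366   53   53 1508] [0.248 0.102 0.016]
[ 372  421   53   56 2825] [ 0.121 -0.214  0.016]
[ 426  421   53   55 1184] [ 0.122 -0.312  0.016]
[482 421  50  14 411] [ 0.167 -0.449  0.016]
[   0  422   38   56 1333] [0.135 0.589 0.016]
[  37  422   56   56 2901] [0.121 0.495 0.016]
[  92  422   56   56 2854] [0.121 0.378 0.016]
[ 149  422   53   56 2812] [0.121 0.259 0.016]
[ 203  422   52   55 1155] [0.131 0.168 0.016]
[ 483  439   44   38 1072] [ 0.098 -0.432  0.016]
vial [0 0] 0.998426616191864
dish [0 0] 0.9968773126602173
petri [0 0] 0.995141863822937
shell1 [0 0] 0.9964376091957092
eraser [0 0] 0.9979722499847412
shell2 [0 0] 0.9988398551940918
```

View pics/p7.png

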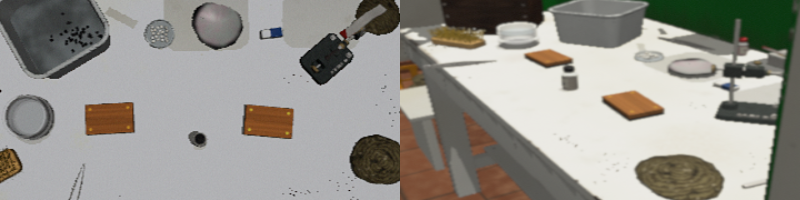

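```bash
python3 -c "
from rig import robot
print(robot.sign_off())"
```

```text
the job is handed in; nothing more can be done
None
```

Both pads now lie flat with the wood up and rubber down, and I handed the job in at about 9.3 s. I tipped each with a light push of the shut fingertips about 47 mm up: pad a away from the robot, pad b towards it from behind.

My last checks, from the final camera pictures:
- **Pads:** all four brass screws show on each. The edge pad a stood on moved about 10 mm and pad b's about 10 mm; the limit is 30 mm. I judged "flat" by eye and did not measure the angles.
- **Bystanders:** the vial, glass dish, petri dish, both shells and the eraser show no shift (0 pixels) against the first picture.
- **Robot:** it stands clear of everything, and force readings stayed around 2 N or below throughout.

No check failed or disagreed.

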